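Press the pickles level and weight them down

ROBOT

A 7-joint arm with a two-finger parallel gripper is mounted at the origin on a cart in front of the work surface, level with it; the furniture and walls round the work are solid. World frame = base frame: x ahead of the robot, y to its left, z up, the work surface at z = 0. Lengths are in mm, angles in rad, forces in N, time in s.
With the tool pointing down it reaches from about 400 to 850 mm from the base axis. Payload 10.4 kg.
Tool frame: the origin (TCP) lies at the very end of the fingers, on their centre line; the grasp point (between the pads) lies 19 mm behind it; z points along the fingers, y is the direction in which the jaws open and shut (so a half turn about z gives the same grasp; the last joint's range is limited). The gripper opens to 85 mm and grips with 20 to 120 N. Pads are 22 mm wide; open, the fingers measure 114 mm over their backs; the gripper's body (76 mm by 85 mm) begins 54 mm behind the grasp point. The pads swing forward as they close: fully open they stand 13 mm farther back than shut.
Start: joints at [1.161, 0.332, -0.065, 1.46, 0.022, 1.35, -0.088], TCP at [235.789, -578.839, 231.338] pointing down, gripper open.
Joint ranges: [-2.6, 2.6], [-0.5, 2.12], [-1.47, 1.34], [0.16, 2.42], [-1.27, 4.41], [0.06, 2.06], [-2.6, 2.6]. Speed limits (rad/s): [2.22, 2.22, 2.79, 2.79, 3.14, 3.14, 3.14].

INTERFACE

Orientations are given as a rotation vector (axis times angle).
In Python, from bench import robot, optics, order gives the robot as it stands. The module is installed in compiled form; this text tells all that it offers.
- The arm moves only by the tool carry_out, never from a script. Its argument "plan" is a list of rows, each an object with "linear": the shift along the tool's x, y, z in mm, a list of three; "turn": the turn, a rotation vector about the tool's x, y, z in degrees, a list of three; "fingers": the finger opening in mm, from 0 to 85.4. A call has 1 to 12 rows; each row shifts and turns the commanded pose from where the row before left it, along the tool's axes as they then stand; what a row does not reach is not made up. A row lasts 1/8 s, in which the tool goes at most 62.5 mm and 10.7 degrees, less where a joint would pass 70% of its speed; a pose out of reach is approached as far as the arm can. A call is refused whole if a number of a shift passes 62.5 or a number of a turn 10.7, either way. A call with a gripper value outside its range is refused whole. The fingers move at their own pace and stop on an object; the grip force is fixed at half the most. Time passes only in rows, so rows that do not move let the fingers close. It gives the time, the measured TCP pose, the force and the opening at its end, in the units of the state.
- robot.observe(): the state, without advancing time (a new reading comes with each control period).
- optics.grab_frame(name): name is "scene" or "top" or "wrist"; returns the picture (420x560x3 uint8, red, green, blue); there is no depth.
- optics.camera_model(name): a dict with "vfov" (degrees; the focal length in pixels is half the picture's height over the tangent of half this angle, whatever the lens; pixels are square), "cx", "cy" (the principal point, pixels), "T" (4x4, takes a point from camera to world coordinates). Camera axes: x right, y down, z forward; pixel columns grow to the right and rows downward; lengths in mm; the calibration is good to about 2 mm. The wrist camera is an equidistant fisheye: a pixel r from the principal point sees the ray r / f radians off the axis. A picture is of the moment at which its call begins: read the wrist's pose just before it. camera_model takes no time and is no camera call; for the wrist camera it gives the pose at the moment of the call.
- order.close_job(): hands the job in, once; it reports no verdict.
The state is a dict: "clock": time; "joints": joint angles; "dq": joint speeds; "tau": joint torques, N m; "tcp_pos": TCP position; "eef_rot": TCP orientation; "ft_force": force on the tool from outside, world axes, zero at the start; "ft_torque": the same for the moment, N m; "grip_width": finger opening in mm.
Only numpy, scipy, OpenCV 4.12 (cv2) and the standard library are available. Lean on these libraries where they do the work, as an engineer would, in place of code of your own. Each camera call takes 0.05 s, during which the arm holds its last target. There are 200 camera calls.

TASK

Take the wooden pounder and press the onions and beetroots in the pickling pot down until all of them lie level in one layer on the bottom, and lean on them firmly with it for a moment once they are level (about a kilo and a half, 15 newtons; more than 30 on any one bruises it). Stand the pounder back upright on the worktop beside the pot, then set the knobbed stoneware weight into the pot so that it lies flat on the vegetables. Keep the fingers off the vegetables, and leave the jars and the salt shaker where they are.

Things in the scene. Friction and masses are not known exactly. Their poses are not given: they have to be found in the camera images.
- pot: round cream stoneware pickling pot with a brown rim band and two small brown ear handles near the rim; it stands firm and does not move. Outside 162 mm across (168 mm at the rim bead, 201 mm over the ears, along its y axis), inside 148 mm across with straight upright walls and a flat, slippery glazed floor; rim 78 mm above the worktop, floor 6 mm thick. Origin at the centre of its underside, z up
- pounder_grip (a point): turned beech pounder, 151 mm tall, standing upright on its flat round foot (60 mm across, 38 mm tall, then narrowing); this point lies on the axis of its round handle, 115 mm above the underside of the foot. The handle is 28 mm thick from 60 to 135 mm above the underside and ends in a small bead, 31 mm thick, at the top. z along the handle, upward. About 0.2 kg
- pounder_foot (a point): centre of the flat underside of the pounder's foot; z up along the handle
- weight_knob (a point): cream stoneware pickle weight: a flat disc 124 mm across and 13 mm thick with an upright round knob in its middle, 25 mm thick and 65 mm tall over all (measured from the underside). This point lies on the knob's axis, 50 mm above the underside. z up. About 0.4 kg
- weight_foot (a point): centre of the flat underside of the pickle weight; z up
- pepper_jar: spice jar with a dark lid, 41 mm across, 105 mm tall, loose; origin at the centre of its underside. A bystander
- salt: glass salt shaker, 44 mm across, 90 mm tall, loose; origin at the centre of its underside. A bystander
- sauce_jar: jar with a red lid, 62 mm across, 86 mm tall, loose; origin at the centre of its underside. A bystander
- onion1: one of seven peeled pickling onions, pale cream, round, 38 mm in diameter, 34 g, loose in the pot, smooth and slippery; origin at its centre (25 mm above the pot's underside when it lies on the pot's floor)
- onion2: one of seven peeled pickling onions, pale cream, round, 38 mm in diameter, 34 g, loose in the pot, smooth and slippery; origin at its centre (25 mm above the pot's underside when it lies on the pot's floor)
- onion3: one of seven peeled pickling onions, pale cream, round, 38 mm in diameter, 34 g, loose in the pot, smooth and slippery; origin at its centre (25 mm above the pot's underside when it lies on the pot's floor)
- onion4: one of seven peeled pickling onions, pale cream, round, 38 mm in diameter, 34 g, loose in the pot, smooth and slippery; origin at its centre (25 mm above the pot's underside when it lies on the pot's floor)
- onion5: one of seven peeled pickling onions, pale cream, round, 38 mm in diameter, 34 g, loose in the pot, smooth and slippery; origin at its centre (25 mm above the pot's underside when it lies on the pot's floor)
- onion6: one of seven peeled pickling onions, pale cream, round, 38 mm in diameter, 34 g, loose in the pot, smooth and slippery; origin at its centre (25 mm above the pot's underside when it lies on the pot's floor)
- onion7: one of seven peeled pickling onions, pale cream, round, 38 mm in diameter, 34 g, loose in the pot, smooth and slippery; origin at its centre (25 mm above the pot's underside when it lies on the pot's floor)
- beet1: one of two small round beetroots, dark crimson, rough, 38 mm in diameter, 26 g, loose; origin at its centre (25 mm above the pot's underside when on the pot's floor). It starts on top in a hollow between onions, just below the rim; pressed down with 5 to 18 N, sometimes in several goes, it wedges them apart and sinks in. All nine are almost rigid and fit side by side in one layer
- beet2: one of two small round beetroots, dark crimson, rough, 38 mm in diameter, 26 g, loose; origin at its centre (25 mm above the pot's underside when on the pot's floor). It starts on top in a hollow between onions, just below the rim; pressed down with 5 to 18 N, sometimes in several goes, it wedges them apart and sinks in. All nine are almost rigid and fit side by side in one layer

How it is judged:
By the outcome, as a careful person would: the job done as asked, in the order asked, and still so for the second after the job is handed in, with the robot touching nothing.
It also fails if it takes over 72 s, if anything falls off the work surface, if the arm or the gripper's body presses on something with over 40 N, if the wrist force passes 120 N, or if a joint passes its speed limit or range.

## Working session

There is one attempt and no reset: what is moved stays moved. The work goes in short steps, Python scripts to look and compute and a tool call to move; the robot and the scene stay as the last step left them, time stands still between calls to the robot, and variables do not carry over. Pictures are saved under pics/ and viewed, about 8 in all and at most 12, crops included, and the job is handed in when it is done.

Besides the shell and the picture viewer there is one more tool, called as name(argument=value, ...), one argument or row to a line, values as JSON. carry_out: Moves the arm, as the interface text tells. Its arguments: {"type":"object","properties":{"plan":{"type":"array","items":{"type":"object","properties":{"linear":{"type":"array","items":{"type":"number"}},"turn":{"type":"array","items":{"type":"number"}},"fingers":{"type":"number"}}}}},"required":["plan"]}

```bash
mkdir -p pics; ls; cat > h.py <<'E'
import numpy as np, cv2
from bench import robot, optics, order
from scipy.spatial.transform import Rotation as R
def ray(m,u,v,fish=False):
    f=210/np.tan(np.radians(m['vfov'])/2); d=np.array([u-m['cx'],v-m['cy']],float)
    if fish:
        r=np.linalg.norm(d)+1e-9; c=np.r_[d/r*np.sin(r/f),np.cos(r/f)]
    else: c=np.r_[d/f,1]
    T=np.array(m['T']); return T[:3,3],T[:3,:3]@c
def onz(m,u,v,z,fish=False):
    o,d=ray(m,u,v,fish); return o+d*(z-o[2])/d[2]
def proj(m,p,fish=False):
    f=210/np.tan(np.radians(m['vfov'])/2);T=np.array(m['T']); c=T[:3,:3].T@(np.array(p)-T[:3,3])
    if fish:
        r=np.hypot(c[0],c[1]); a=np.arctan2(r,c[2]); return np.array([m['cx'],m['cy']])+f*a*c[:2]/r
    return np.array([m['cx'],m['cy']])+f*c[:2]/c[2]
def tri(m1,p1,m2,p2):
    o1,d1=ray(m1,*p1);o2,d2=ray(m2,*p2)
    A=np.c_[d1,-d2]; t=np.linalg.lstsq(A,o2-o1,rcond=None)[0]
    return (o1+d1*t[0]+o2+d2*t[1])/2
def save(n,im): cv2.imwrite('pics/'+n+'.png',im[:,:,::-1])
E
python3 - <<'E'
from h import *
s=robot.observe(); print({k:np.round(v,3) for k,v in s.items()})
ims=[]
for n in('scene','top'):
    im=optics.grab_frame(n); np.save(n+'.npy',im); m=optics.camera_model(n); print(n,m['vfov'],m['cx'],m['cy'],np.round(m['T'],3).tolist()); save(n,im)
m=optics.camera_model('wrist');print(np.round(m['T'],3).tolist(),m['vfov'])
E
```

```text
pics
{'clock': np.float64(0.0), 'joints': array([ 1.161,  0.333, -0.065,  1.461,  0.022,  1.35 , -0.089]), 'dq': array([ 0.   , -0.001, -0.002,  0.   , -0.   , -0.002,  0.002]), 'tau': array([-0.0000e+00, -6.2543e+01,  4.9000e-02, -3.9160e+01,  1.6000e-02,
        1.0000e-02,  0.0000e+00]), 'tcp_pos': array([ 235.605, -578.469,  230.499]), 'eef_rot': array([-3.082e+00, -6.040e-01,  1.000e-03]), 'ft_force': array([-0.103, -0.936,  0.641]), 'ft_torque': array([-0.018, -0.028, -0.084]), 'grip_width': np.float64(85.351)}
scene 57.46693482334237 280.4569012758498 218.29190116380278 [[-0.723, -0.402, 0.561, 0.609], [-0.69, 0.438, -0.576, 439.942], [-0.014, -0.804, -0.595, 692.949], [0.0, 0.0, 0.0, 1.0]]
top 46.58990982405969 279.79913468119577 209.3150169923516 [[-0.005, -0.986, 0.168, 370.318], [-1.0, 0.006, 0.003, -148.864], [-0.004, -0.168, -0.986, 1189.736], [0.0, 0.0, 0.0, 1.0]]
[[0.378, -0.878, -0.294, 310.518], [-0.926, -0.359, -0.118, -548.636], [-0.002, 0.317, -0.949, 372.797], [0.0, 0.0, 0.0, 1.0]] 65.70646984690485
```

View pics/top.png

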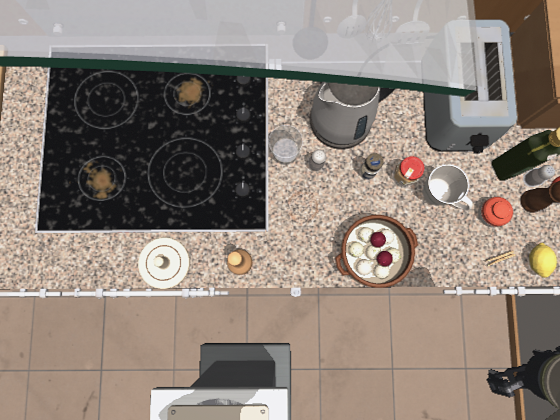

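View pics/scene.png

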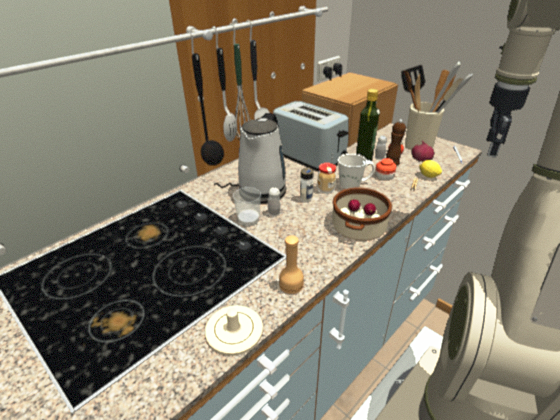

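The top view shows the pot at about (378,251), the pounder at (238,261) and the weight at (163,263). The scene view has them at (362,213), (291,265) and (235,328). Next I'll measure them with colour masks.

```bash
python3 - <<'E'
from h import *
t=np.load('top.npy');s=np.load('scene.npy');mt=optics.camera_model('top');ms=optics.camera_model('scene')
def hsv(i): return cv2.cvtColor(i,cv2.COLOR_RGB2HSV)
a=cv2.resize(t[215:290,135:280],None,fx=5,fy=5,interpolation=cv2.INTER_CUBIC)
b=cv2.resize(t[205:295,330:425],None,fx=4,fy=4,interpolation=cv2.INTER_CUBIC)
c=cv2.resize(s[220:365,195:315],None,fx=3,fy=3,interpolation=cv2.INTER_CUBIC)[:, :]
H=np.zeros((600,800,3),np.uint8); a=a[:,:725]; a=cv2.resize(a,(420,217)); H[:217,:420]=a; H[225:585,:380]=b; H[:435,430:790]=c
save('crops',H)
# table-level probes
for n,(m,p,z) in dict(pot=(mt,(378,251),78),pnd=(mt,(235,258),151),wt=(mt,(159,261),65)).items(): print(n,onz(m,*p,z).round(1))
# beets
for n,im in(('t',t),('s',s)):
    h=hsv(im); M=(((h[...,0]>165)|(h[...,0]<5))&(h[...,1]>150)&(h[...,2]<150)).astype(np.uint8)
    k,l,st,ce=cv2.connectedComponentsWithStats(M)
    print(n,[(st[i,4],ce[i].round(1).tolist()) for i in range(1,k) if st[i,4]>25])
E
```

```text
pot [ 462.2 -369.    78. ]
pnd [442.9 -50.4 151. ]
wt [443.  132.6  65. ]
t [(np.int32(162), [377.5, 239.1]), (np.int32(168), [384.3, 257.9])]
s [(np.int32(60), [425.8, 155.7]), (np.int32(62), [353.5, 205.9]), (np.int32(69), [369.2, 209.0])]
```

View pics/crops.png

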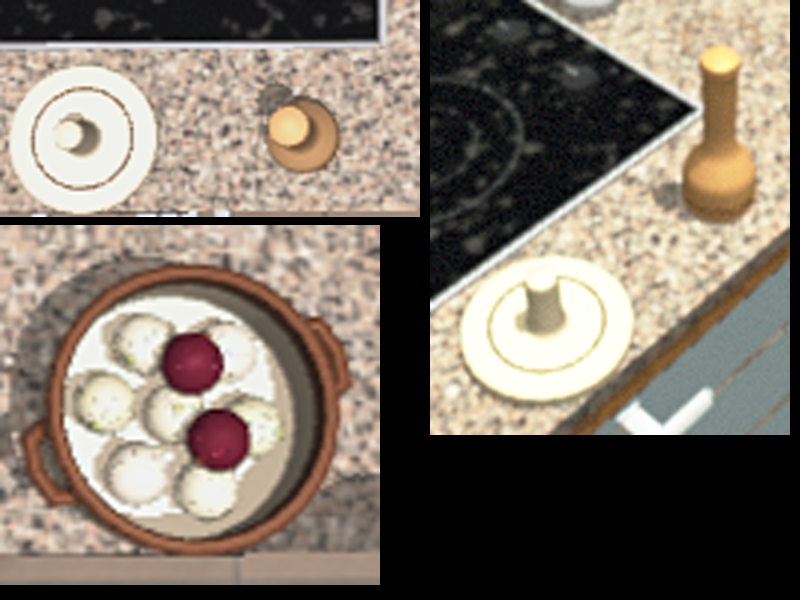

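The crops show seven pale onions, with both beets sitting on top. The pounder's bead is at top-view (234.8,258.5) and the weight's knob at (159.2,260.6). I'll refine these by triangulation.

```bash
python3 - <<'E'
from h import *
t=np.load('top.npy');mt=optics.camera_model('top');ms=optics.camera_model('scene')
print('bead',tri(mt,(234.8,258.5),ms,(291.7,240)).round(1),onz(mt,234.8,258.5,151).round(1),onz(ms,291.7,240,151).round(1))
print('foot',onz(mt,239.9,261.6,20).round(1))
print('knob',tri(mt,(159.2,260.6),ms,(232.7,313.3)).round(1),onz(mt,159.2,260.6,65).round(1),onz(ms,232.7,313.3,65).round(1),'disc',onz(mt,164,263,13).round(1))
for p,q in(((377.5,239.1),(353.5,205.9)),((384.3,257.9),(369.2,209.0))): print('beet',tri(mt,p,ms,q).round(1),onz(mt,*p,55).round(1))
# pot rim fit: brown hue mask
h=cv2.cvtColor(t,cv2.COLOR_RGB2HSV); M=((h[...,0]<14)&(h[...,1]>100)&(h[...,2]>70)).astype(np.uint8); M[:,:335]=0;M[:,422:]=0;M[:208]=0;M[289:]=0
ys,xs=np.nonzero(M); P=np.array([onz(mt,x,y,78)[:2] for x,y in zip(xs,ys)]);c=np.array([462,-369.])
from scipy.optimize import least_squares
r=least_squares(lambda p:np.hypot(*(P-p[:2]).T)-p[2],[*c,80],loss='soft_l1',f_scale=2); print('pot',r.x.round(1))
d=P-r.x[:2]; far=np.hypot(*d.T)>89; a=np.arctan2(d[far,1],d[far,0]); print('ear yaw',np.degrees(np.angle(np.exp(2j*a).mean())/2), far.sum())
for n,(u,v) in dict(o1=(140,343),o2=(228,350),o3=(106,402),o4=(174,413),o5=(255,425),o6=(138,473),o7=(207,490)).items():print(n,onz(mt,330+u/4-.4,205+(v-225)/4-.4,25).round(1))
s=robot.observe();print(R.from_rotvec(s['eef_rot']).as_matrix().round(3))
E
```

```text
bead [442.8 -49.  144.6] [441.9 -49.9 151. ] [438.1 -43.  151. ]
foot [443.5 -49.7  20. ]
knob [444.2 134.1  56.2] [443.9 132.1  65. ] [437.8 138.2  65. ] disc [441.5 133.4  13. ]
beet [ 493.  -374.8   47.7] [ 491.9 -373.5   55. ]
beet [ 448.4 -388.4   50.7] [ 448.  -387.6   55. ]
pot [ 463.6 -368.3   80. ]
ear yaw -69.01576511229953 118
o1 [ 507.3 -349.    25. ]
o2 [ 502.8 -401.6   25. ]
o3 [ 472.  -327.5   25. ]
o4 [ 465.2 -367.8   25. ]
o5 [ 457.8 -415.8   25. ]
o6 [ 429.7 -345.1   25. ]
o7 [ 419.5 -385.6   25. ]
[[ 0.926  0.377 -0.001]
 [ 0.377 -0.926  0.001]
 [-0.    -0.001 -1.   ]]
```

carry_out(
  plan=[
    {"linear":[0,0,0],"turn":[0,0,7.4],"fingers":85},
    {"linear":[0,0,0],"turn":[0,0,7.4],"fingers":85},
    {"linear":[0,0,0],"turn":[0,0,7.35],"fingers":85},
    {"linear":[18,-50,0],"turn":[0,0,0],"fingers":85},
    {"linear":[18,-50,0],"turn":[0,0,0],"fingers":85},
    {"linear":[18,-50,0],"turn":[0,0,0],"fingers":85},
    {"linear":[18,-50,0],"turn":[0,0,0],"fingers":85},
    {"linear":[18,-50,0],"turn":[0,0,0],"fingers":85},
    {"linear":[18,-50,0],"turn":[0,0,0],"fingers":85},
    {"linear":[18,-50,0],"turn":[0,0,0],"fingers":85},
    {"linear":[18,-50,0],"turn":[0,0,0],"fingers":85},
    {"linear":[0,0,0],"turn":[0,0,0],"fingers":85},
  ],
)

```text
clock: 1.6
tcp_pos: [380.8, -175.4, 231.4]
eef_rot: [3.141, 0.01, 0.0]
ft_force: [-1.4, -0.8, -0.2]
grip_width: 85.1
```

carry_out(
  plan=[
    {"linear":[20,-42,0],"turn":[0,0,0],"fingers":85},
    {"linear":[20,-42,0],"turn":[0,0,0],"fingers":85},
    {"linear":[22,-42,0],"turn":[0,0,0],"fingers":85},
    {"linear":[0,0,0],"turn":[0,0,0],"fingers":85},
  ],
)

```text
clock: 2.1
tcp_pos: [442.5, -50.5, 231.2]
eef_rot: [-3.141, -0.007, -0.0]
ft_force: [-0.2, -0.9, 0.3]
grip_width: 84.9
```

```bash
python3 - <<'E'
from h import *
s=robot.observe(); m=optics.camera_model('wrist'); im=optics.grab_frame('wrist'); np.save('w1.npy',im)
print(s['tcp_pos'].round(1),s['joints'].round(2),np.round(np.array(m['T'])[:3,3],1))
for p in((443,-49.7,151),(443,-49.7,0)):
    q=proj(m,p,True); print(q); cv2.circle(im,tuple(int(v) for v in q),4,(0,255,0),1)
save('w1',im)
E
```

```text
[442.5 -50.5 231.2] [ 0.6  -0.04 -0.56  1.88 -0.02  1.3  -1.52] [523.3 -50.9 373.4]
[272.82187355 217.33867697]
[273.68179632 173.52741362]
```

View pics/w1.png

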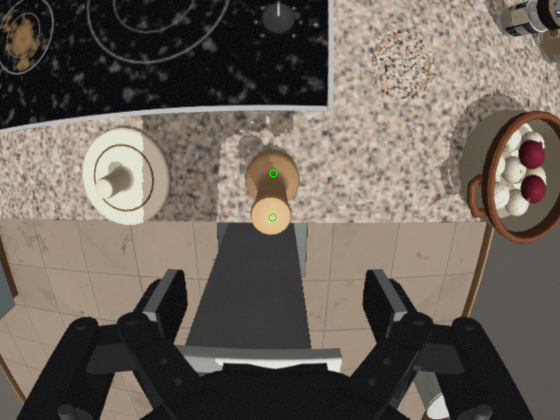

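The wrist view shows the bead at (271,216) and the foot at about (273,178). Both agree with the estimate to about 1 mm, so I'll descend.

carry_out(
  plan=[
    {"linear":[0.3,0,35],"turn":[0,0,0],"fingers":85},
    {"linear":[0,0,35],"turn":[0,0,0],"fingers":85},
    {"linear":[0,0,35],"turn":[0,0,0],"fingers":85},
    {"linear":[0,0,30],"turn":[0,0,0],"fingers":85},
    {"linear":[0,0,0],"turn":[0,0,0],"fingers":60},
    {"linear":[0,0,0],"turn":[0,0,0],"fingers":20},
    {"linear":[0,0,0],"turn":[0,0,0],"fingers":20},
    {"linear":[0,0,0],"turn":[0,0,0],"fingers":20},
    {"linear":[0,0,0],"turn":[0,0,0],"fingers":20},
  ],
)

```text
clock: 3.28
tcp_pos: [442.0, -52.9, 96.6]
eef_rot: [3.141, 0.0, 0.001]
ft_force: [-0.1, 0.4, -1.4]
grip_width: 26.8
```

carry_out(
  plan=[
    {"linear":[0,0,-40],"turn":[0,0,0],"fingers":15},
    {"linear":[0,0,-45],"turn":[0,0,0],"fingers":15},
    {"linear":[0,0,-40],"turn":[0,0,0],"fingers":15},
    {"linear":[7,40,0],"turn":[0,0,0],"fingers":15},
    {"linear":[7,40,0],"turn":[0,0,0],"fingers":15},
    {"linear":[7,40,0],"turn":[0,0,0],"fingers":15},
    {"linear":[7,40,0],"turn":[0,0,0],"fingers":15},
    {"linear":[7,40,0],"turn":[0,0,0],"fingers":15},
    {"linear":[7,40,0],"turn":[0,0,0],"fingers":15},
    {"linear":[7,40,0],"turn":[0,0,0],"fingers":15},
    {"linear":[5,40,0],"turn":[0,0,0],"fingers":15},
    {"linear":[0,0,0],"turn":[0,0,0],"fingers":15},
  ],
)

```text
clock: 4.78
tcp_pos: [494.7, -376.2, 220.3]
eef_rot: [3.141, -0.007, -0.002]
ft_force: [0.1, 0.6, -1.2]
grip_width: 26.5
```

```bash
python3 - <<'E'
from h import *
s=robot.observe(); m=optics.camera_model('wrist'); im=optics.grab_frame('wrist'); np.save('w2.npy',im)
print(s['tcp_pos'].round(1),s['ft_force'].round(1),s['ft_torque'].round(2))
h=cv2.cvtColor(im,cv2.COLOR_RGB2HSV); M=(((h[...,0]>165)|(h[...,0]<5))&(h[...,1]>150)&(h[...,2]<150)).astype(np.uint8)
k,l,st,ce=cv2.connectedComponentsWithStats(M)
for i in range(1,k):
    if st[i,4]>60: print(st[i],ce[i].round(0),onz(m,*ce[i],50,True).round(1))
for z in (0,): 
    q=proj(m,s['tcp_pos']-[0,0,96.6],True); print('foot',q); cv2.circle(im,tuple(int(v) for v in q),3,(0,255,0),1)
for a in np.arange(0,6.3,.1):
    q=proj(m,[463.6+80*np.cos(a),-368.3+80*np.sin(a),78],True); cv2.circle(im,tuple(int(v) for v in q),1,(0,255,0),-1)
save('w2',im)
E
```

```text
[ 494.7 -376.2  220.3] [ 0.1  0.6 -1.2] [ 0.07  0.04 -0.01]
[330   6  12  32 100] [334.  23.] [ 656.8 -434.2   50. ]
foot [273.8111032  210.55376784]
```

View pics/w2.png

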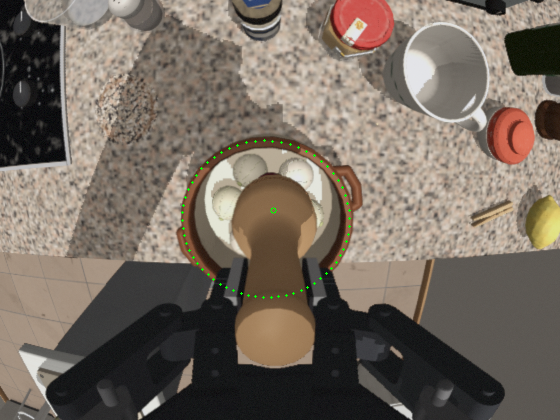

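The hand is over the pot with the foot centred on beet1, and the rim overlay matches to about 2 mm. I'll lower to just above the beet and then press in small steps.

carry_out(
  plan=[
    {"linear":[2,-2,25],"turn":[0,0,0],"fingers":15},
    {"linear":[0,0,20],"turn":[0,0,0],"fingers":15},
    {"linear":[0,0,5],"turn":[0,0,0],"fingers":15},
    {"linear":[0,0,0],"turn":[0,0,0],"fingers":15},
  ],
)

```text
clock: 5.32
tcp_pos: [498.3, -370.3, 171.8]
eef_rot: [3.142, 0.001, 0.0]
ft_force: [0.4, -1.3, -1.6]
grip_width: 26.3
```

carry_out(
  plan=[
    {"linear":[0,0,2],"turn":[0,0,0],"fingers":15},
    {"linear":[0,0,1.5],"turn":[0,0,0],"fingers":15},
    {"linear":[0,0,0],"turn":[0,0,0],"fingers":15},
  ],
)

```text
clock: 5.7
tcp_pos: [498.1, -370.9, 168.0]
eef_rot: [3.141, 0.0, 0.0]
ft_force: [-0.7, 0.7, -1.7]
grip_width: 26.9
```

carry_out(
  plan=[
    {"linear":[0,0,1.5],"turn":[0,0,0],"fingers":15},
    {"linear":[0,0,1],"turn":[0,0,0],"fingers":15},
    {"linear":[0,0,0],"turn":[0,0,0],"fingers":15},
  ],
)

```text
clock: 6.08
tcp_pos: [498.1, -370.8, 165.4]
eef_rot: [3.141, 0.0, 0.0]
ft_force: [0.3, 0.5, -0.4]
grip_width: 26.7
```

carry_out(
  plan=[
    {"linear":[0,0,1],"turn":[0,0,0],"fingers":15},
    {"linear":[0,0,0],"turn":[0,0,0],"fingers":15},
  ],
)

```text
clock: 6.32
tcp_pos: [498.0, -370.8, 164.2]
eef_rot: [3.142, 0.0, -0.0]
ft_force: [-0.2, -0.2, 0.5]
grip_width: 26.6
```

carry_out(
  plan=[
    {"linear":[0,0,1],"turn":[0,0,0],"fingers":15},
    {"linear":[0,0,0],"turn":[0,0,0],"fingers":15},
  ],
)

```text
clock: 6.58
tcp_pos: [497.9, -370.7, 163.2]
eef_rot: [-3.141, -0.0, 0.0]
ft_force: [-0.8, 0.1, -0.2]
grip_width: 26.2
```

carry_out(
  plan=[
    {"linear":[0,0,1],"turn":[0,0,0],"fingers":15},
    {"linear":[0,0,0],"turn":[0,0,0],"fingers":15},
  ],
)

```text
clock: 6.82
tcp_pos: [498.0, -370.8, 162.1]
eef_rot: [-3.142, -0.0, 0.0]
ft_force: [1.0, 0.0, -1.3]
grip_width: 26.7
```

carry_out(
  plan=[
    {"linear":[0,0,1],"turn":[0,0,0],"fingers":15},
    {"linear":[0,0,0.5],"turn":[0,0,0],"fingers":15},
  ],
)

```text
clock: 7.08
tcp_pos: [498.0, -370.7, 160.7]
eef_rot: [-3.142, -0.0, 0.0]
ft_force: [-0.0, -0.3, -1.6]
grip_width: 26.1
```

carry_out(
  plan=[
    {"linear":[0,0,1],"turn":[0,0,0],"fingers":15},
    {"linear":[0,0,0.5],"turn":[0,0,0],"fingers":15},
  ],
)

```text
clock: 7.32
tcp_pos: [497.9, -370.7, 159.1]
eef_rot: [-3.141, -0.0, 0.0]
ft_force: [-0.7, 0.2, -1.4]
grip_width: 26.6
```

carry_out(
  plan=[
    {"linear":[0,0,1],"turn":[0,0,0],"fingers":15},
    {"linear":[0,0,0.5],"turn":[0,0,0],"fingers":15},
  ],
)

```text
clock: 7.58
tcp_pos: [498.0, -370.7, 157.7]
eef_rot: [-3.142, -0.0, 0.0]
ft_force: [-0.0, 0.3, -1.9]
grip_width: 26.9
```

```bash
python3 - <<'E'
from h import *
a=optics.grab_frame('top');b=optics.grab_frame('scene')
H=np.zeros((430,800,3),np.uint8)
H[:400,:400]=cv2.resize(a[200:300,330:430],(400,400),interpolation=cv2.INTER_CUBIC)
H[:400,400:]=cv2.resize(b[150:250,310:410],(400,400),interpolation=cv2.INTER_CUBIC)
save('c3',H)
E
```

```text
(no output)
```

View pics/c3.png

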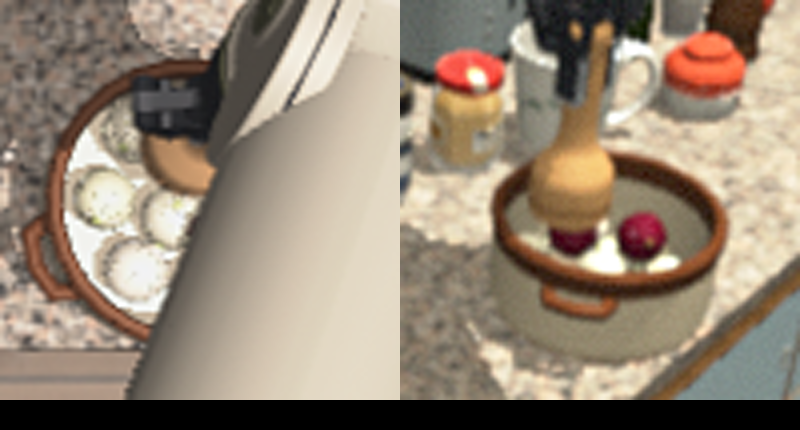

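The scene view shows beet1 directly under the foot, with beet2 clear to its right. I'll keep pressing in small steps.

carry_out(
  plan=[
    {"linear":[0,0,1],"turn":[0,0,0],"fingers":15},
    {"linear":[0,0,1],"turn":[0,0,0],"fingers":15},
  ],
)

```text
clock: 7.92
tcp_pos: [498.1, -370.8, 155.7]
eef_rot: [3.142, 0.0, 0.0]
ft_force: [0.5, -0.5, -1.6]
grip_width: 27.0
```

carry_out(
  plan=[
    {"linear":[0,0,1],"turn":[0,0,0],"fingers":15},
    {"linear":[0,0,0],"turn":[0,0,0],"fingers":15},
  ],
)

```text
clock: 8.18
tcp_pos: [498.0, -370.8, 154.7]
eef_rot: [-3.142, -0.0, 0.0]
ft_force: [0.2, -0.3, -1.6]
grip_width: 27.0
```

carry_out(
  plan=[
    {"linear":[0,0,1],"turn":[0,0,0],"fingers":15},
    {"linear":[0,0,0],"turn":[0,0,0],"fingers":15},
  ],
)

```text
clock: 8.43
tcp_pos: [498.0, -370.8, 153.7]
eef_rot: [-3.142, -0.0, 0.0]
ft_force: [-0.9, -0.0, -1.5]
grip_width: 26.4
```

carry_out(
  plan=[
    {"linear":[0,0,1],"turn":[0,0,0],"fingers":15},
    {"linear":[0,0,0],"turn":[0,0,0],"fingers":15},
  ],
)

```text
clock: 8.68
tcp_pos: [498.0, -370.7, 152.7]
eef_rot: [3.142, 0.0, -0.0]
ft_force: [-0.5, -0.0, -1.3]
grip_width: 26.5
```

carry_out(
  plan=[
    {"linear":[0,0,1],"turn":[0,0,0],"fingers":15},
    {"linear":[0,0,0],"turn":[0,0,0],"fingers":15},
  ],
)

```text
clock: 8.93
tcp_pos: [498.0, -370.8, 151.7]
eef_rot: [3.142, 0.0, -0.0]
ft_force: [-0.6, -0.6, -1.9]
grip_width: 26.4
```

carry_out(
  plan=[
    {"linear":[0,0,1],"turn":[0,0,0],"fingers":15},
    {"linear":[0,0,0],"turn":[0,0,0],"fingers":15},
  ],
)

```text
clock: 9.18
tcp_pos: [498.0, -370.8, 150.7]
eef_rot: [-3.142, -0.0, 0.0]
ft_force: [-0.2, 0.0, -0.4]
grip_width: 26.5
```

carry_out(
  plan=[
    {"linear":[0,0,1],"turn":[0,0,0],"fingers":15},
    {"linear":[0,0,0],"turn":[0,0,0],"fingers":15},
  ],
)

```text
clock: 9.43
tcp_pos: [498.0, -370.8, 149.7]
eef_rot: [-3.142, -0.0, 0.0]
ft_force: [0.4, -0.1, -1.1]
grip_width: 26.8
```

carry_out(
  plan=[
    {"linear":[0,0,1],"turn":[0,0,0],"fingers":15},
    {"linear":[0,0,0],"turn":[0,0,0],"fingers":15},
  ],
)

```text
clock: 9.68
tcp_pos: [498.0, -370.8, 148.7]
eef_rot: [-3.142, -0.0, 0.0]
ft_force: [0.5, -0.8, -0.8]
grip_width: 26.6
```

```bash
python3 - <<'E'
from h import *
b=optics.grab_frame('scene');w=optics.grab_frame('wrist')
H=np.zeros((430,800,3),np.uint8)
H[:400,:400]=cv2.resize(w[100:300,180:380],(400,400),interpolation=cv2.INTER_CUBIC)
H[:400,400:]=cv2.resize(b[150:250,310:410],(400,400),interpolation=cv2.INTER_CUBIC)
save('c4',H)
E
```

```text
(no output)
```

View pics/c4.png

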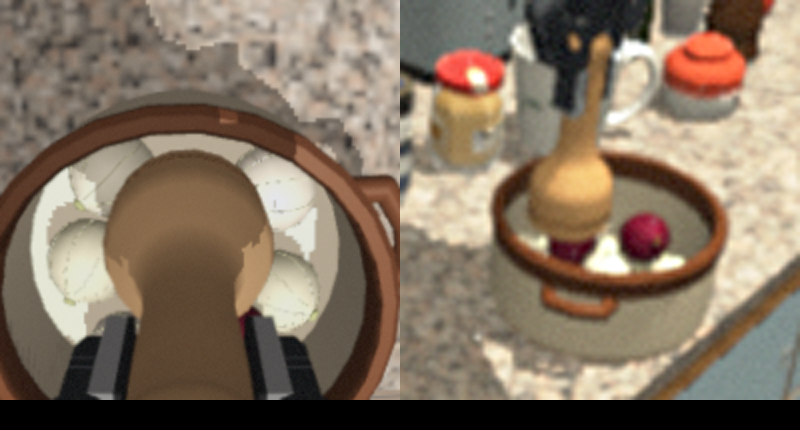

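Beet1 is sinking with the foot; its lower edge in the crop has moved from row 250 to 263. Continuing.

carry_out(
  plan=[
    {"linear":[0,0,1],"turn":[0,0,0],"fingers":15},
    {"linear":[0,0,0],"turn":[0,0,0],"fingers":15},
  ],
)

```text
clock: 10.02
tcp_pos: [498.0, -370.8, 147.7]
eef_rot: [-3.142, -0.0, 0.0]
ft_force: [-0.4, -0.8, -2.2]
grip_width: 26.3
```

carry_out(
  plan=[
    {"linear":[0,0,1],"turn":[0,0,0],"fingers":15},
    {"linear":[0,0,0],"turn":[0,0,0],"fingers":15},
  ],
)

```text
clock: 10.28
tcp_pos: [498.0, -370.8, 146.7]
eef_rot: [-3.142, -0.0, 0.0]
ft_force: [-0.5, -0.8, -2.2]
grip_width: 26.6
```

carry_out(
  plan=[
    {"linear":[0,0,1],"turn":[0,0,0],"fingers":15},
    {"linear":[0,0,0],"turn":[0,0,0],"fingers":15},
  ],
)

```text
clock: 10.52
tcp_pos: [498.0, -370.8, 145.7]
eef_rot: [-3.142, -0.0, 0.0]
ft_force: [-0.6, 0.2, -1.5]
grip_width: 26.6
```

carry_out(
  plan=[
    {"linear":[0,0,1],"turn":[0,0,0],"fingers":15},
    {"linear":[0,0,0],"turn":[0,0,0],"fingers":15},
  ],
)

```text
clock: 10.78
tcp_pos: [498.0, -370.8, 144.7]
eef_rot: [3.142, 0.0, -0.0]
ft_force: [-0.7, -0.3, -1.9]
grip_width: 26.7
```

carry_out(
  plan=[
    {"linear":[0,0,1],"turn":[0,0,0],"fingers":15},
    {"linear":[0,0,0],"turn":[0,0,0],"fingers":15},
  ],
)

```text
clock: 11.02
tcp_pos: [498.0, -370.8, 143.7]
eef_rot: [-3.142, -0.0, 0.0]
ft_force: [0.2, -1.0, -1.6]
grip_width: 27.0
```

carry_out(
  plan=[
    {"linear":[0,0,1],"turn":[0,0,0],"fingers":15},
    {"linear":[0,0,0],"turn":[0,0,0],"fingers":15},
  ],
)

```text
clock: 11.28
tcp_pos: [498.0, -370.8, 142.7]
eef_rot: [-3.142, -0.0, 0.0]
ft_force: [0.6, -0.0, -1.6]
grip_width: 26.8
```

carry_out(
  plan=[
    {"linear":[0,0,1],"turn":[0,0,0],"fingers":15},
    {"linear":[0,0,0],"turn":[0,0,0],"fingers":15},
  ],
)

```text
clock: 11.52
tcp_pos: [498.0, -370.8, 141.7]
eef_rot: [-3.142, -0.0, 0.0]
ft_force: [0.5, 0.5, -2.1]
grip_width: 27.0
```

carry_out(
  plan=[
    {"linear":[0,0,0.6],"turn":[0,0,0],"fingers":15},
    {"linear":[0,0,0],"turn":[0,0,0],"fingers":15},
  ],
)

```text
clock: 11.78
tcp_pos: [498.0, -370.8, 141.2]
eef_rot: [3.142, 0.0, -0.0]
ft_force: [0.3, -0.1, -1.0]
grip_width: 26.5
```

carry_out(
  plan=[
    {"linear":[0,0,0.6],"turn":[0,0,0],"fingers":15},
    {"linear":[0,0,0],"turn":[0,0,0],"fingers":15},
  ],
)

```text
clock: 12.02
tcp_pos: [498.0, -370.8, 140.6]
eef_rot: [-3.142, -0.0, 0.0]
ft_force: [-0.5, 0.9, -0.8]
grip_width: 26.7
```

```bash
python3 - <<'E'
from h import *
b=optics.grab_frame('scene');ms=optics.camera_model('scene');s=robot.observe()
h=cv2.cvtColor(b,cv2.COLOR_RGB2HSV); M=(((h[...,0]>165)|(h[...,0]<5))&(h[...,1]>150)&(h[...,2]<150)).astype(np.uint8)
k,l,st,ce=cv2.connectedComponentsWithStats(M)
print([(st[i].tolist(),ce[i].round(1).tolist()) for i in range(1,k) if st[i,4]>15])
print('pred beet1 on floor',proj(ms,[498,-372,25]),'foot',proj(ms,s['tcp_pos']-[0,0,96.6]))
E
```

```text
[([413, 146, 5, 9, 18], [414.6, 149.8]), ([419, 151, 14, 9, 38], [426.0, 156.2]), ([366, 204, 11, 11, 67], [369.8, 209.5]), ([348, 213, 9, 3, 19], [352.3, 213.7])]
pred beet1 on floor [350.93938535 211.90982488] foot [351.29898825 206.85540788]
```

carry_out(
  plan=[
    {"linear":[0,0,0.6],"turn":[0,0,0],"fingers":15},
    {"linear":[0,0,0],"turn":[0,0,0],"fingers":15},
  ],
)

```text
clock: 12.32
tcp_pos: [498.2, -370.9, 140.2]
eef_rot: [3.141, 0.0, 0.001]
ft_force: [0.5, -0.6, -0.2]
grip_width: 26.5
```

carry_out(
  plan=[
    {"linear":[0,0,0.6],"turn":[0,0,0],"fingers":15},
    {"linear":[0,0,0],"turn":[0,0,0],"fingers":15},
  ],
)

```text
clock: 12.58
tcp_pos: [498.4, -371.0, 140.0]
eef_rot: [3.141, 0.0, 0.001]
ft_force: [0.1, -0.5, 3.3]
grip_width: 26.5
```

carry_out(
  plan=[
    {"linear":[0,0,0.6],"turn":[0,0,0],"fingers":15},
    {"linear":[0,0,0],"turn":[0,0,0],"fingers":15},
  ],
)

```text
clock: 12.82
tcp_pos: [498.6, -371.1, 139.8]
eef_rot: [3.141, 0.0, 0.002]
ft_force: [-0.9, 0.6, 6.8]
grip_width: 26.6
```

Contact came at foot height 44 mm with 7 N, so that side is level. Beet2 hasn't moved, so I'll go over it next.

carry_out(
  plan=[
    {"linear":[0,0,-25],"turn":[0,0,0],"fingers":15},
    {"linear":[0,0,-25],"turn":[0,0,0],"fingers":15},
    {"linear":[-26,8,0],"turn":[0,0,0],"fingers":15},
    {"linear":[-25,8,0],"turn":[0,0,0],"fingers":15},
    {"linear":[0,0,12],"turn":[0,0,0],"fingers":15},
    {"linear":[0,0,6],"turn":[0,0,0],"fingers":15},
    {"linear":[0,0,0],"turn":[0,0,0],"fingers":15},
  ],
)

```text
clock: 13.7
tcp_pos: [447.5, -385.8, 169.8]
eef_rot: [-3.14, -0.003, 0.001]
ft_force: [0.6, -0.0, -1.5]
grip_width: 26.5
```

carry_out(
  plan=[
    {"linear":[0,0,1.5],"turn":[0,0,0],"fingers":15},
    {"linear":[0,0,0],"turn":[0,0,0],"fingers":15},
  ],
)

```text
clock: 13.95
tcp_pos: [447.4, -386.6, 169.4]
eef_rot: [3.142, 0.001, 0.0]
ft_force: [-0.5, 0.6, -2.0]
grip_width: 26.7
```

carry_out(
  plan=[
    {"linear":[0,0,1.5],"turn":[0,0,0],"fingers":15},
    {"linear":[0,0,0],"turn":[0,0,0],"fingers":15},
  ],
)

```text
clock: 14.2
tcp_pos: [447.1, -386.8, 167.8]
eef_rot: [3.142, 0.0, 0.0]
ft_force: [-1.0, 0.1, -1.7]
grip_width: 26.5
```

carry_out(
  plan=[
    {"linear":[0,0,1.5],"turn":[0,0,0],"fingers":15},
    {"linear":[0,0,0],"turn":[0,0,0],"fingers":15},
  ],
)

```text
clock: 14.45
tcp_pos: [447.2, -386.9, 166.5]
eef_rot: [3.141, 0.0, 0.001]
ft_force: [1.0, -0.4, -0.3]
grip_width: 26.8
```

carry_out(
  plan=[
    {"linear":[0,0,1.5],"turn":[0,0,0],"fingers":15},
    {"linear":[0,0,0],"turn":[0,0,0],"fingers":15},
  ],
)

```text
clock: 14.7
tcp_pos: [447.0, -386.7, 164.7]
eef_rot: [-3.141, -0.0, 0.0]
ft_force: [0.3, 0.6, -0.7]
grip_width: 26.6
```

carry_out(
  plan=[
    {"linear":[0,0,1.2],"turn":[0,0,0],"fingers":15},
    {"linear":[0,0,0],"turn":[0,0,0],"fingers":15},
  ],
)

```text
clock: 14.95
tcp_pos: [447.2, -386.8, 163.6]
eef_rot: [3.141, 0.0, 0.001]
ft_force: [-0.2, 0.4, -0.3]
grip_width: 26.8
```

carry_out(
  plan=[
    {"linear":[0,0,1.2],"turn":[0,0,0],"fingers":15},
    {"linear":[0,0,0],"turn":[0,0,0],"fingers":15},
  ],
)

```text
clock: 15.2
tcp_pos: [447.4, -386.8, 162.6]
eef_rot: [3.141, 0.001, 0.001]
ft_force: [1.9, 0.8, 1.6]
grip_width: 26.7
```

carry_out(
  plan=[
    {"linear":[0,0,1.2],"turn":[0,0,0],"fingers":15},
    {"linear":[0,0,0],"turn":[0,0,0],"fingers":15},
  ],
)

```text
clock: 15.45
tcp_pos: [446.9, -386.7, 161.0]
eef_rot: [-3.141, -0.0, 0.001]
ft_force: [0.7, -0.8, 0.7]
grip_width: 27.1
```

carry_out(
  plan=[
    {"linear":[0,0,1.2],"turn":[0,0,0],"fingers":15},
    {"linear":[0,0,0],"turn":[0,0,0],"fingers":15},
  ],
)

```text
clock: 15.7
tcp_pos: [446.6, -386.7, 159.5]
eef_rot: [-3.141, -0.0, 0.002]
ft_force: [0.6, 0.3, -0.9]
grip_width: 26.4
```

carry_out(
  plan=[
    {"linear":[0,0,1.2],"turn":[0,0,0],"fingers":15},
    {"linear":[0,0,0],"turn":[0,0,0],"fingers":15},
  ],
)

```text
clock: 15.95
tcp_pos: [446.8, -386.7, 158.5]
eef_rot: [-3.141, -0.0, 0.001]
ft_force: [-0.2, 0.7, -1.3]
grip_width: 26.6
```

carry_out(
  plan=[
    {"linear":[0,0,1.2],"turn":[0,0,0],"fingers":15},
    {"linear":[0,0,0],"turn":[0,0,0],"fingers":15},
  ],
)

```text
clock: 16.2
tcp_pos: [446.9, -386.7, 157.4]
eef_rot: [-3.141, -0.0, 0.0]
ft_force: [0.2, -0.6, -1.9]
grip_width: 26.8
```

carry_out(
  plan=[
    {"linear":[0,0,1.2],"turn":[0,0,0],"fingers":15},
    {"linear":[0,0,1.2],"turn":[0,0,0],"fingers":15},
  ],
)

```text
clock: 16.45
tcp_pos: [447.0, -386.8, 155.1]
eef_rot: [3.142, 0.0, 0.0]
ft_force: [0.2, -0.0, -1.2]
grip_width: 26.6
```

carry_out(
  plan=[
    {"linear":[0,0,1.2],"turn":[0,0,0],"fingers":15},
    {"linear":[0,0,0.6],"turn":[0,0,0],"fingers":15},
  ],
)

```text
clock: 16.7
tcp_pos: [447.0, -386.8, 153.3]
eef_rot: [-3.142, -0.0, 0.0]
ft_force: [0.4, -0.5, -1.4]
grip_width: 26.4
```

carry_out(
  plan=[
    {"linear":[0,0,1.2],"turn":[0,0,0],"fingers":15},
    {"linear":[0,0,0.6],"turn":[0,0,0],"fingers":15},
  ],
)

```text
clock: 16.95
tcp_pos: [447.0, -386.8, 151.6]
eef_rot: [3.142, 0.0, 0.0]
ft_force: [0.5, -0.6, -1.3]
grip_width: 26.4
```

carry_out(
  plan=[
    {"linear":[0,0,1.2],"turn":[0,0,0],"fingers":15},
    {"linear":[0,0,0.6],"turn":[0,0,0],"fingers":15},
  ],
)

```text
clock: 17.2
tcp_pos: [447.0, -386.8, 149.7]
eef_rot: [3.142, 0.0, 0.0]
ft_force: [1.0, -0.7, -1.5]
grip_width: 26.9
```

carry_out(
  plan=[
    {"linear":[0,0,1.2],"turn":[0,0,0],"fingers":15},
    {"linear":[0,0,0.6],"turn":[0,0,0],"fingers":15},
  ],
)

```text
clock: 17.45
tcp_pos: [447.0, -386.8, 147.9]
eef_rot: [-3.142, -0.0, -0.0]
ft_force: [-0.1, 0.0, -1.1]
grip_width: 26.5
```

carry_out(
  plan=[
    {"linear":[0,0,1.2],"turn":[0,0,0],"fingers":15},
    {"linear":[0,0,0.6],"turn":[0,0,0],"fingers":15},
  ],
)

```text
clock: 17.7
tcp_pos: [447.0, -386.8, 146.1]
eef_rot: [-3.142, -0.0, 0.0]
ft_force: [-0.1, 0.6, -0.9]
grip_width: 26.5
```

carry_out(
  plan=[
    {"linear":[0,0,1.2],"turn":[0,0,0],"fingers":15},
    {"linear":[0,0,0.6],"turn":[0,0,0],"fingers":15},
  ],
)

```text
clock: 17.95
tcp_pos: [447.0, -386.8, 144.3]
eef_rot: [3.142, 0.0, 0.0]
ft_force: [-0.9, 1.2, -0.7]
grip_width: 26.8
```

carry_out(
  plan=[
    {"linear":[0,0,1.2],"turn":[0,0,0],"fingers":15},
    {"linear":[0,0,0.6],"turn":[0,0,0],"fingers":15},
  ],
)

```text
clock: 18.2
tcp_pos: [447.0, -386.8, 142.5]
eef_rot: [3.142, 0.0, -0.0]
ft_force: [0.5, 0.1, -1.4]
grip_width: 26.8
```

carry_out(
  plan=[
    {"linear":[0,0,1.2],"turn":[0,0,0],"fingers":15},
    {"linear":[0,0,0],"turn":[0,0,0],"fingers":15},
  ],
)

```text
clock: 18.45
tcp_pos: [447.0, -386.8, 141.3]
eef_rot: [-3.142, -0.0, 0.0]
ft_force: [0.5, -0.1, -0.8]
grip_width: 26.7
```

carry_out(
  plan=[
    {"linear":[0,0,0.8],"turn":[0,0,0],"fingers":15},
    {"linear":[0,0,0],"turn":[0,0,0],"fingers":15},
  ],
)

```text
clock: 18.7
tcp_pos: [447.0, -386.8, 140.6]
eef_rot: [3.142, 0.0, 0.0]
ft_force: [-0.1, 0.4, -1.1]
grip_width: 26.7
```

carry_out(
  plan=[
    {"linear":[0,0,0.6],"turn":[0,0,0],"fingers":15},
    {"linear":[0,0,0],"turn":[0,0,0],"fingers":15},
  ],
)

```text
clock: 18.95
tcp_pos: [447.2, -386.9, 140.3]
eef_rot: [3.141, 0.0, 0.001]
ft_force: [0.4, 0.3, -0.8]
grip_width: 26.6
```

Level height is reached here too. I'll lift clear and inspect.

carry_out(
  plan=[
    {"linear":[0,0,-40],"turn":[0,0,0],"fingers":15},
    {"linear":[0,0,-40],"turn":[0,0,0],"fingers":15},
    {"linear":[0,-45,0],"turn":[0,0,0],"fingers":15},
    {"linear":[0,-45,0],"turn":[0,0,0],"fingers":15},
    {"linear":[0,-45,0],"turn":[0,0,0],"fingers":15},
    {"linear":[0,-35,0],"turn":[0,0,0],"fingers":15},
    {"linear":[0,0,0],"turn":[0,0,0],"fingers":15},
  ],
)

```text
clock: 19.82
tcp_pos: [447.5, -214.0, 220.4]
eef_rot: [3.141, 0.007, 0.001]
ft_force: [-0.8, -0.9, -1.4]
grip_width: 26.3
```

```bash
python3 - <<'E'
from h import *
s=robot.observe(); print(s['tcp_pos'].round(1),s['ft_force'].round(1))
mt=optics.camera_model('top');mw=optics.camera_model('wrist');ms=optics.camera_model('scene')
w=optics.grab_frame('wrist');t=optics.grab_frame('top');b=optics.grab_frame('scene')
for n,im,m,f in(('t',t,mt,0),('s',b,ms,0),('w',w,mw,1)):
    h=cv2.cvtColor(im,cv2.COLOR_RGB2HSV); M=(((h[...,0]>165)|(h[...,0]<5))&(h[...,1]>150)&(h[...,2]<150)).astype(np.uint8)
    k,l,st,ce=cv2.connectedComponentsWithStats(M)
    print(n,[(st[i].tolist(),ce[i].round(1).tolist(),onz(m,*ce[i],25,f).round(0)[:2].tolist()) for i in range(1,k) if st[i,4]>25])
H=np.zeros((420,800,3),np.uint8)
H[:400,:400]=cv2.resize(t[200:300,330:430],(400,400),interpolation=cv2.INTER_CUBIC)
q=proj(mw,(463,-368,40),True);x=int(np.clip(q[0]-100,0,360));y=int(np.clip(q[1]-100,0,220)); print(x,y)
H[:400,400:]=cv2.resize(w[y:y+200,x:x+200],(400,400),interpolation=cv2.INTER_CUBIC)
save('c5',H)
E
```

```text
[ 447.5 -214.   220.4] [-0.8 -0.9 -1.4]
t [([482, 199, 8, 19, 28], [484.4, 207.8], [570.0, -641.0]), ([375, 236, 7, 12, 52], [378.4, 241.5], [489.0, -381.0]), ([376, 251, 15, 14, 140], [382.5, 257.3], [452.0, -390.0])]
s [([419, 153, 14, 7, 51], [425.7, 156.1], [502.0, -852.0]), ([349, 208, 9, 8, 34], [351.6, 212.0], [496.0, -373.0]), ([363, 211, 11, 7, 40], [367.6, 214.8], [453.0, -393.0])]
w [([485, 0, 12, 23, 122], [490.4, 9.6], [669.0, -471.0]), ([501, 27, 16, 6, 37], [507.6, 29.9], [649.0, -498.0]), ([401, 131, 31, 31, 721], [416.3, 145.7], [491.0, -371.0]), ([413, 168, 28, 30, 656], [426.6, 182.1], [450.0, -389.0])]
316 72
```

View pics/c5.png

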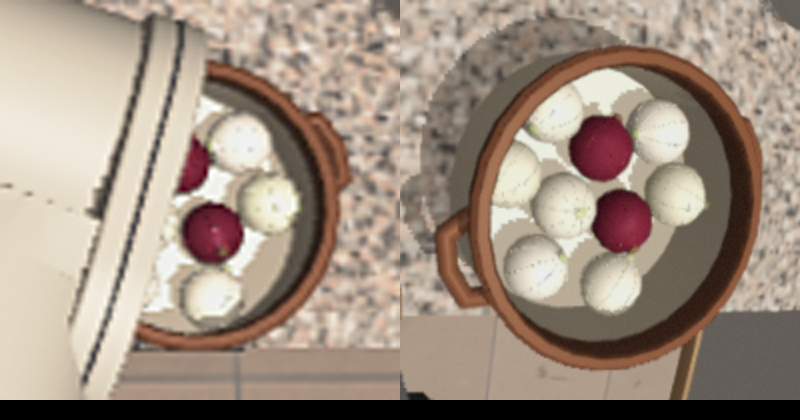

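Wrist view shows all nine in one layer. Both beets now sit at z≈25 mm and agree across the views. Next I'll lean at (470,-379), where the foot covers both beets and the centre onion.

carry_out(
  plan=[
    {"linear":[6,40,0],"turn":[0,0,0],"fingers":15},
    {"linear":[6,40,0],"turn":[0,0,0],"fingers":15},
    {"linear":[6,45,0],"turn":[0,0,0],"fingers":15},
    {"linear":[5,40,0],"turn":[0,0,0],"fingers":15},
    {"linear":[0,0,35],"turn":[0,0,0],"fingers":15},
    {"linear":[0,0,30],"turn":[0,0,0],"fingers":15},
    {"linear":[0,0,10],"turn":[0,0,0],"fingers":15},
    {"linear":[0,0,2.5],"turn":[0,0,0],"fingers":15},
    {"linear":[0,0,0],"turn":[0,0,0],"fingers":15},
  ],
)

```text
clock: 21.1
tcp_pos: [470.5, -382.3, 143.6]
eef_rot: [3.141, -0.0, 0.002]
ft_force: [-0.4, -0.2, -1.5]
grip_width: 26.6
```

carry_out(
  plan=[
    {"linear":[0,0,1.5],"turn":[0,0,0],"fingers":15},
    {"linear":[0,0,0],"turn":[0,0,0],"fingers":15},
  ],
)

```text
clock: 21.35
tcp_pos: [470.2, -381.9, 141.6]
eef_rot: [3.141, 0.0, 0.001]
ft_force: [-1.1, -0.2, -1.6]
grip_width: 26.6
```

carry_out(
  plan=[
    {"linear":[0,0,1],"turn":[0,0,0],"fingers":15},
    {"linear":[0,0,0],"turn":[0,0,0],"fingers":15},
  ],
)

```text
clock: 21.6
tcp_pos: [470.2, -381.9, 140.3]
eef_rot: [3.141, 0.0, 0.001]
ft_force: [-0.6, 0.3, -0.3]
grip_width: 26.8
```

carry_out(
  plan=[
    {"linear":[0,0,1],"turn":[0,0,0],"fingers":15},
    {"linear":[0,0,0],"turn":[0,0,0],"fingers":15},
  ],
)

```text
clock: 21.85
tcp_pos: [470.7, -382.1, 140.1]
eef_rot: [3.14, 0.0, 0.002]
ft_force: [-0.5, 0.6, 4.3]
grip_width: 26.3
```

carry_out(
  plan=[
    {"linear":[0,0,1.2],"turn":[0,0,0],"fingers":15},
    {"linear":[0,0,0],"turn":[0,0,0],"fingers":15},
  ],
)

```text
clock: 22.1
tcp_pos: [471.2, -382.2, 139.8]
eef_rot: [3.14, 0.001, 0.004]
ft_force: [-0.5, 1.8, 11.4]
grip_width: 26.4
```

carry_out(
  plan=[
    {"linear":[0,0,0.8],"turn":[0,0,0],"fingers":15},
    {"linear":[0,0,0],"turn":[0,0,0],"fingers":15},
  ],
)

```text
clock: 22.35
tcp_pos: [471.6, -382.3, 139.7]
eef_rot: [3.139, 0.001, 0.006]
ft_force: [-2.2, 1.7, 15.4]
grip_width: 27.0
```

carry_out(
  plan=[
    {"linear":[0,0,0.5],"turn":[0,0,0],"fingers":15},
    {"linear":[0,0,0],"turn":[0,0,0],"fingers":15},
    {"linear":[0,0,0],"turn":[0,0,0],"fingers":15},
    {"linear":[0,0,0],"turn":[0,0,0],"fingers":15},
    {"linear":[0,0,0],"turn":[0,0,0],"fingers":15},
    {"linear":[0,0,0],"turn":[0,0,0],"fingers":15},
    {"linear":[0,0,0],"turn":[0,0,0],"fingers":15},
    {"linear":[0,0,0],"turn":[0,0,0],"fingers":15},
    {"linear":[0,0,0],"turn":[0,0,0],"fingers":15},
    {"linear":[0,0,0],"turn":[0,0,0],"fingers":15},
  ],
)

```text
clock: 23.6
tcp_pos: [471.7, -382.3, 139.7]
eef_rot: [3.139, 0.001, 0.006]
ft_force: [-1.6, 2.3, 17.9]
grip_width: 26.8
```

Held at about 19 N net for over 1 s. Next the pounder goes upright beside the pot.

carry_out(
  plan=[
    {"linear":[0,0,-40],"turn":[0,0,0],"fingers":15},
    {"linear":[0,0,-44],"turn":[0,0,0],"fingers":15},
    {"linear":[-5,-45,0],"turn":[0,0,0],"fingers":15},
    {"linear":[-5,-45,0],"turn":[0,0,0],"fingers":15},
    {"linear":[-5,-45,0],"turn":[0,0,0],"fingers":15},
    {"linear":[-5,-45,0],"turn":[0,0,0],"fingers":15},
    {"linear":[0,0,40],"turn":[0,0,0],"fingers":15},
    {"linear":[0,0,40],"turn":[0,0,0],"fingers":15},
    {"linear":[0,0,25],"turn":[0,0,0],"fingers":15},
    {"linear":[0,0,13],"turn":[0,0,0],"fingers":15},
    {"linear":[0,0,0],"turn":[0,0,0],"fingers":15},
    {"linear":[0,0,0],"turn":[0,0,0],"fingers":15},
  ],
)

```text
clock: 25.1
tcp_pos: [450.7, -202.1, 103.6]
eef_rot: [3.141, 0.0, 0.002]
ft_force: [0.8, 0.5, -1.4]
grip_width: 27.0
```

carry_out(
  plan=[
    {"linear":[0,0,4],"turn":[0,0,0],"fingers":15},
    {"linear":[0,0,2],"turn":[0,0,0],"fingers":15},
    {"linear":[0,0,0],"turn":[0,0,0],"fingers":15},
  ],
)

```text
clock: 25.48
tcp_pos: [450.0, -201.8, 96.5]
eef_rot: [3.141, 0.0, 0.0]
ft_force: [-0.2, -0.3, -1.8]
grip_width: 26.5
```

carry_out(
  plan=[
    {"linear":[0,0,1],"turn":[0,0,0],"fingers":15},
    {"linear":[0,0,0],"turn":[0,0,0],"fingers":15},
  ],
)

```text
clock: 25.72
tcp_pos: [450.3, -201.9, 96.4]
eef_rot: [3.141, 0.0, 0.001]
ft_force: [-3.4, 1.1, 7.2]
grip_width: 26.6
```

carry_out(
  plan=[
    {"linear":[0,0,0.7],"turn":[0,0,0],"fingers":15},
    {"linear":[0,0,0],"turn":[0,0,0],"fingers":15},
  ],
)

```text
clock: 25.98
tcp_pos: [450.5, -201.9, 96.4]
eef_rot: [3.141, 0.0, 0.001]
ft_force: [-5.2, 3.4, 15.6]
grip_width: 26.4
```

carry_out(
  plan=[
    {"linear":[0,0,-1.4],"turn":[0,0,0],"fingers":15},
    {"linear":[0,0,0],"turn":[0,0,0],"fingers":15},
    {"linear":[0,0,0],"turn":[0,0,0],"fingers":35},
    {"linear":[0,0,0],"turn":[0,0,0],"fingers":50},
    {"linear":[0,0,0],"turn":[0,0,0],"fingers":70},
    {"linear":[0,0,0],"turn":[0,0,0],"fingers":85},
    {"linear":[0,0,0],"turn":[0,0,0],"fingers":85},
    {"linear":[0,0,-30],"turn":[0,0,0],"fingers":85},
    {"linear":[0,0,-40],"turn":[0,0,0],"fingers":85},
    {"linear":[0,0,-45],"turn":[0,0,0],"fingers":85},
    {"linear":[0,0,0],"turn":[0,0,0],"fingers":85},
  ],
)

```text
clock: 27.35
tcp_pos: [451.8, -202.4, 214.7]
eef_rot: [3.139, 0.0, 0.009]
ft_force: [0.2, 0.1, -0.3]
grip_width: 84.9
```

carry_out(
  plan=[
    {"linear":[-1,-42,0],"turn":[0,0,0],"fingers":85},
    {"linear":[-1,-42,0],"turn":[0,0,0],"fingers":85},
    {"linear":[-1,-42,0],"turn":[0,0,0],"fingers":85},
    {"linear":[-1,-42,0],"turn":[0,0,0],"fingers":85},
    {"linear":[-1,-42,0],"turn":[0,0,0],"fingers":85},
    {"linear":[-1,-42,0],"turn":[0,0,0],"fingers":85},
    {"linear":[-1,-42,0],"turn":[0,0,0],"fingers":85},
    {"linear":[-1,-40,0],"turn":[0,0,0],"fingers":85},
    {"linear":[0,0,0],"turn":[0,0,0],"fingers":85},
    {"linear":[0,0,0],"turn":[0,0,0],"fingers":85},
  ],
)

```text
clock: 28.6
tcp_pos: [441.8, 131.5, 210.6]
eef_rot: [3.141, -0.0, -0.001]
ft_force: [0.7, -0.6, -0.1]
grip_width: 85.0
```

```bash
python3 - <<'E'
from h import *
s=robot.observe(); m=optics.camera_model('wrist'); im=optics.grab_frame('wrist'); t=optics.grab_frame('top');b=optics.grab_frame('scene')
print(s['tcp_pos'].round(1),s['eef_rot'].round(4),s['joints'].round(2))
for p in((442.7,132.8,65),(442.7,132.8,13)):
    q=proj(m,p,True); print(q); cv2.drawMarker(im,tuple(int(round(v)) for v in q),(0,255,0),0,6,1)
for a in np.arange(0,6.3,.1):
    q=proj(m,[442.7+62*np.cos(a),132.8+62*np.sin(a),13],True); cv2.circle(im,tuple(int(v) for v in q),1,(0,255,0),-1)
H=np.zeros((420,800,3),np.uint8)
H[:,:400]=im[:,80:480]
H[:200,400:]=cv2.resize(t[200:300,250:450],(400,200)); H[200:400,400:]=cv2.resize(b[150:250,230:430],(400,200))
save('c6',H)
E
```

```text
[441.8 131.5 210.6] [ 3.1412e+00 -0.0000e+00 -1.5000e-03] [ 0.41  0.03 -0.8   1.87  0.02  1.26 -1.96]
[272.45922781 192.49442605]
[272.77567807 179.5067522 ]
```

View pics/c6.png

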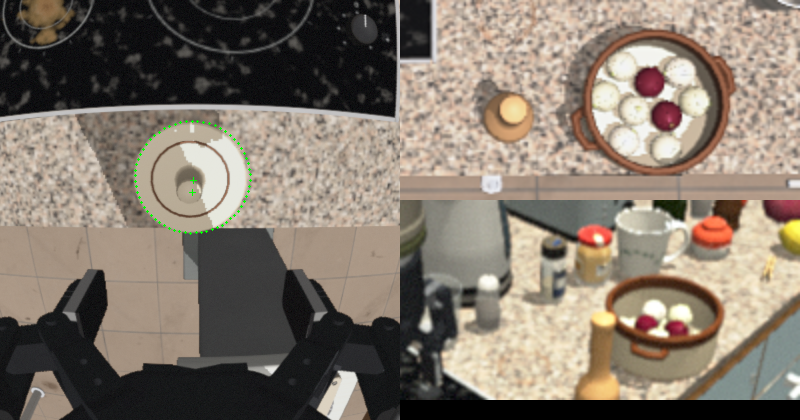

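The weight overlay fits, with the knob about 1–2 mm further toward +y. The pounder stands upright and the layer is flat. Going down to grasp the knob.

carry_out(
  plan=[
    {"linear":[1,-2,40],"turn":[0,0,0],"fingers":70},
    {"linear":[0,0,45],"turn":[0,0,0],"fingers":60},
    {"linear":[0,0,45],"turn":[0,0,0],"fingers":60},
    {"linear":[0,0,35],"turn":[0,0,0],"fingers":60},
    {"linear":[0,0,11],"turn":[0,0,0],"fingers":60},
    {"linear":[0,0,0],"turn":[0,0,0],"fingers":60},
    {"linear":[0,0,0],"turn":[0,0,0],"fingers":35},
    {"linear":[0,0,0],"turn":[0,0,0],"fingers":15},
    {"linear":[0,0,0],"turn":[0,0,0],"fingers":12},
    {"linear":[0,0,0],"turn":[0,0,0],"fingers":12},
    {"linear":[0,0,0],"turn":[0,0,0],"fingers":12},
  ],
)

```text
clock: 30.12
tcp_pos: [444.0, 134.8, 36.8]
eef_rot: [-3.141, -0.0, -0.004]
ft_force: [-1.7, 0.5, 9.8]
grip_width: 23.6
```

carry_out(
  plan=[
    {"linear":[0,0,-2],"turn":[0,0,0],"fingers":12},
    {"linear":[0,0,0],"turn":[0,0,0],"fingers":12},
  ],
)

```text
clock: 30.38
tcp_pos: [442.7, 133.9, 37.2]
eef_rot: [3.141, 0.0, -0.0]
ft_force: [1.4, -0.3, -6.3]
grip_width: 23.2
```

carry_out(
  plan=[
    {"linear":[0,0,-10],"turn":[0,0,0],"fingers":12},
    {"linear":[0,0,0],"turn":[0,0,0],"fingers":12},
  ],
)

```text
clock: 30.62
tcp_pos: [443.5, 134.3, 48.0]
eef_rot: [-3.142, -0.0, -0.002]
ft_force: [0.9, 0.5, -5.1]
grip_width: 22.9
```

carry_out(
  plan=[
    {"linear":[0,0,-45],"turn":[0,0,0],"fingers":12},
    {"linear":[0,0,-50],"turn":[0,0,0],"fingers":12},
    {"linear":[0,0,-50],"turn":[0,0,0],"fingers":12},
    {"linear":[0,0,-42],"turn":[0,0,0],"fingers":12},
    {"linear":[2,25,0],"turn":[0,0,0],"fingers":12},
    {"linear":[2,40,0],"turn":[0,0,0],"fingers":12},
    {"linear":[2,40,0],"turn":[0,0,0],"fingers":12},
    {"linear":[2,40,0],"turn":[0,0,0],"fingers":12},
    {"linear":[2,40,0],"turn":[0,0,0],"fingers":12},
    {"linear":[2,40,0],"turn":[0,0,0],"fingers":12},
    {"linear":[2,40,0],"turn":[0,0,0],"fingers":12},
    {"linear":[2,40,0],"turn":[0,0,0],"fingers":12},
  ],
)

```text
clock: 32.12
tcp_pos: [458.8, -172.0, 234.1]
eef_rot: [3.141, 0.001, -0.0]
ft_force: [0.9, -0.4, -5.4]
grip_width: 23.3
```

carry_out(
  plan=[
    {"linear":[1,40,0],"turn":[0,0,0],"fingers":12},
    {"linear":[1,40,0],"turn":[0,0,0],"fingers":12},
    {"linear":[1,40,0],"turn":[0,0,0],"fingers":12},
    {"linear":[1,40,0],"turn":[0,0,0],"fingers":12},
    {"linear":[1,25,0],"turn":[0,0,0],"fingers":12},
    {"linear":[0,12,0],"turn":[0,0,0],"fingers":12},
    {"linear":[0,0,0],"turn":[0,0,0],"fingers":12},
    {"linear":[0,0,0],"turn":[0,0,0],"fingers":12},
  ],
)

```text
clock: 33.12
tcp_pos: [464.5, -366.3, 234.3]
eef_rot: [-3.141, -0.003, -0.0]
ft_force: [0.2, 0.4, -5.4]
grip_width: 23.0
```

```bash
python3 - <<'E'
from h import *
s=robot.observe(); m=optics.camera_model('wrist'); im=optics.grab_frame('wrist')
print(s['tcp_pos'].round(1),s['eef_rot'].round(4),s['ft_force'].round(1),s['ft_torque'].round(2),s['grip_width'])
c=s['tcp_pos']; 
for a in np.arange(0,6.3,.1):
    for C,r,z in(((463.6,-368.3),80,78),(c[:2],62,c[2]-36.8+13)):
        q=proj(m,[C[0]+r*np.cos(a),C[1]+r*np.sin(a),z],True); cv2.circle(im,tuple(int(v) for v in q),1,(0,255,0),-1)
save('c7',im)
E
```

```text
[ 464.5 -366.3  234.3] [-3.1411e+00 -2.9000e-03 -4.0000e-04] [ 0.2  0.4 -5.4] [ 0.03 -0.02 -0.02] 23.006516967381124
```

View pics/c7.png

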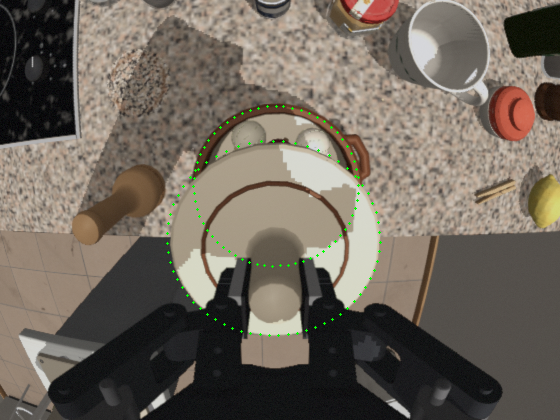

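The weight is held level and both overlays fit. Pot and disc are within 2 mm of concentric, so I'll lower.

carry_out(
  plan=[
    {"linear":[-1,2,40],"turn":[0,0,0],"fingers":12},
    {"linear":[0,0,40],"turn":[0,0,0],"fingers":12},
    {"linear":[0,0,25],"turn":[0,0,0],"fingers":12},
    {"linear":[0,0,15],"turn":[0,0,0],"fingers":12},
    {"linear":[0,0,15],"turn":[0,0,0],"fingers":12},
    {"linear":[0,0,10],"turn":[0,0,0],"fingers":12},
    {"linear":[0,0,3],"turn":[0,0,0],"fingers":12},
    {"linear":[0,0,0],"turn":[0,0,0],"fingers":12},
  ],
)

```text
clock: 34.17
tcp_pos: [463.3, -369.9, 86.5]
eef_rot: [3.141, 0.0, 0.001]
ft_force: [-0.3, 0.1, -5.1]
grip_width: 23.6
```

carry_out(
  plan=[
    {"linear":[0,0,2],"turn":[0,0,0],"fingers":12},
    {"linear":[0,0,0],"turn":[0,0,0],"fingers":12},
  ],
)

```text
clock: 34.42
tcp_pos: [463.1, -369.9, 84.4]
eef_rot: [3.141, 0.0, 0.0]
ft_force: [-0.2, -0.2, -5.2]
grip_width: 23.3
```

carry_out(
  plan=[
    {"linear":[0,0,1],"turn":[0,0,0],"fingers":12},
    {"linear":[0,0,0],"turn":[0,0,0],"fingers":12},
  ],
)

```text
clock: 34.67
tcp_pos: [463.0, -369.8, 83.2]
eef_rot: [3.142, 0.0, -0.0]
ft_force: [0.1, 0.3, -4.7]
grip_width: 23.2
```

carry_out(
  plan=[
    {"linear":[0,0,1],"turn":[0,0,0],"fingers":12},
    {"linear":[0,0,0],"turn":[0,0,0],"fingers":12},
  ],
)

```text
clock: 34.92
tcp_pos: [463.0, -369.8, 82.2]
eef_rot: [3.142, 0.0, -0.0]
ft_force: [0.4, 0.3, -5.7]
grip_width: 23.1
```

carry_out(
  plan=[
    {"linear":[0,0,0.8],"turn":[0,0,0],"fingers":12},
    {"linear":[0,0,0],"turn":[0,0,0],"fingers":12},
  ],
)

```text
clock: 35.17
tcp_pos: [463.0, -369.8, 81.4]
eef_rot: [3.142, 0.0, -0.0]
ft_force: [0.7, -0.0, -4.8]
grip_width: 23.4
```

carry_out(
  plan=[
    {"linear":[0,0,0.6],"turn":[0,0,0],"fingers":12},
    {"linear":[0,0,0],"turn":[0,0,0],"fingers":12},
  ],
)

```text
clock: 35.42
tcp_pos: [463.1, -369.8, 80.9]
eef_rot: [3.141, 0.0, 0.0]
ft_force: [-0.9, -0.5, -4.8]
grip_width: 23.1
```

carry_out(
  plan=[
    {"linear":[0,0,0.6],"turn":[0,0,0],"fingers":12},
    {"linear":[0,0,0],"turn":[0,0,0],"fingers":12},
  ],
)

```text
clock: 35.67
tcp_pos: [463.4, -370.1, 80.7]
eef_rot: [3.141, 0.0, 0.001]
ft_force: [0.1, -0.1, -0.6]
grip_width: 23.6
```

carry_out(
  plan=[
    {"linear":[0,0,0.4],"turn":[0,0,0],"fingers":12},
    {"linear":[0,0,0],"turn":[0,0,0],"fingers":12},
  ],
)

```text
clock: 35.92
tcp_pos: [463.6, -370.2, 80.6]
eef_rot: [3.141, 0.0, 0.002]
ft_force: [-0.2, 0.2, 5.7]
grip_width: 23.1
```

The weight rests at the expected layer height of 44 mm. Releasing gently now.

carry_out(
  plan=[
    {"linear":[0,0,-0.8],"turn":[0,0,0],"fingers":12},
    {"linear":[0,0,0],"turn":[0,0,0],"fingers":30},
    {"linear":[0,0,0],"turn":[0,0,0],"fingers":45},
    {"linear":[0,0,0],"turn":[0,0,0],"fingers":55},
    {"linear":[0,0,0],"turn":[0,0,0],"fingers":60},
    {"linear":[0,0,-20],"turn":[0,0,0],"fingers":60},
    {"linear":[0,0,-40],"turn":[0,0,0],"fingers":60},
    {"linear":[0,0,-45],"turn":[0,0,0],"fingers":60},
    {"linear":[0,0,-45],"turn":[0,0,0],"fingers":60},
    {"linear":[-10,-40,0],"turn":[0,0,0],"fingers":60},
    {"linear":[-10,-40,0],"turn":[0,0,0],"fingers":60},
    {"linear":[0,0,0],"turn":[0,0,0],"fingers":60},
  ],
)

```text
clock: 37.42
tcp_pos: [443.5, -287.0, 232.7]
eef_rot: [3.14, 0.007, 0.003]
ft_force: [-0.6, 0.1, 0.3]
grip_width: 60.2
```

```bash
python3 - <<'E'
from h import *
s=robot.observe(); m=optics.camera_model('wrist'); w=optics.grab_frame('wrist');b=optics.grab_frame('scene');t=optics.grab_frame('top')
print(s['clock'],s['tcp_pos'].round(1),s['ft_force'].round(1))
for C,r,z in(((463.6,-369.5),62,57),((463.6,-369.5),3,109)):
  for a in np.arange(0,6.3,.2):
    q=proj(m,[C[0]+r*np.cos(a),C[1]+r*np.sin(a),z],True); cv2.circle(w,tuple(int(v) for v in q),0,(0,255,0),-1)
H=np.zeros((440,800,3),np.uint8)
H[:420,:400]=w[:,160:]
H[:240,400:]=cv2.resize(b[130:250,230:430],(400,240),interpolation=cv2.INTER_CUBIC); H[240:440,400:]=cv2.resize(t[195:295,230:430],(400,200))
save('c8',H)
E
```

```text
37.425 [ 443.5 -287.   232.7] [-0.6  0.1  0.3]
```

View pics/c8.png

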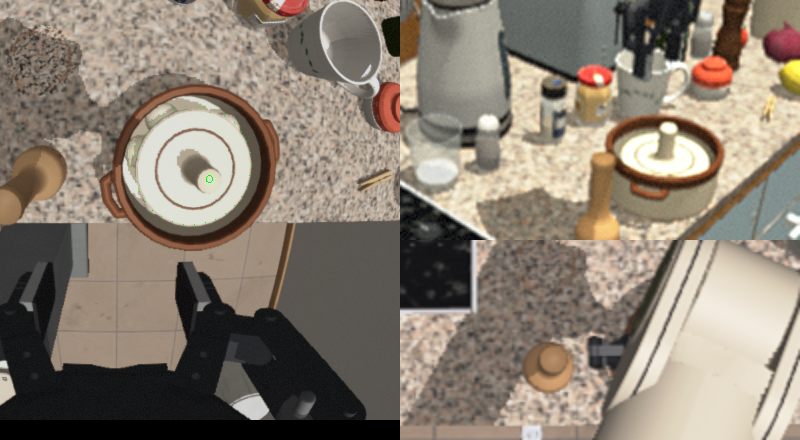

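The weight lies flat: its rim and knob match the level prediction. The pounder stands upright, the jars and salt look unmoved, and the hand is clear. Handing in.

```bash
python3 -c "
from bench import order; print(order.close_job())"
```

```text
the job is handed in; nothing more can be done
None
```

The whole job was carried out in the order asked and handed in, with the robot's clock at about 37.6 s of the 72 s allowed.

- **Pressing down:** I pressed both beets in with the pounder until all nine vegetables lay in one layer. I then leaned on the layer with about 17–19 N for roughly 1.3 s.
- **Pounder:** it stands upright on the worktop, about 170 mm from the centre of the pot.
- **Weight:** the knobbed weight is in the pot, on the vegetables.

**Last checks:**
- **Layer:** the camera views put both beets at floor-level height.
- **Weight:** its underside rests about 44 mm above the worktop, level with the tops of the vegetables. Its rim and knob match a level disc.
- **Bystanders:** the jars and salt look unmoved by eye in the pictures; I did not measure their positions before and after.
- **Hand:** it is clear of everything.

**One disagreement:** both beets sank with readings of no more than about 3 N, less than the 5–18 N expected. I only read the force between short steps, so brief peaks may not have shown. The pictures taken after both presses, before the lean, still showed both beets down in the layer.

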